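# Fit the matching lid to the open storage canister

### The job

The open stoneware canister on the display table has lost its lid among three look-alike wooden ones. Find the lid that fits its mouth, set it on and press it down until it snaps fully home, level on the rim. Leave the other two lids on the table away from the canister, and leave the canister standing about where it is.

Things in the scene. Friction and masses are not known exactly. Their poses are not given: they have to be found in the camera images.
- canister_mouth (a point): Centre of the rim of the only open beige stoneware canister, z up. Round, 100 mm across, 110 mm tall, mouth 86 mm, loose, 0.85 kg. A rubber seal inside the rim narrows the mouth to 75 mm; an 80 mm rib snaps past it under 7 to 10 N pressed straight down, then the lid drops home, cover on rim. Merely laid on, it stops some 6 mm high.
- lid_a_knob (a point): Wooden lid, 90 g: plug 28 mm deep with tapered foot (36 mm wide) and a rib (56 mm); cover 76 mm across, 8 mm thick; on it a round knob 26 mm across, 40 mm tall. It rests on its plug, 76 mm tall in all. This point is the knob's centre, z up: 56 mm above the lid's foot, 20 mm above the cover's top, 28 mm above the cover's underside.
- lid_b_knob (a point): The same point on the second wooden lid, 120 g, with the same heights and knob but other widths: cover 100 mm across, plug 80 mm at the rib and 48 mm at the foot.
- lid_c_knob (a point): The same point on the third wooden lid, 160 g, with the same heights and knob but other widths: cover 124 mm across, plug 104 mm at the rib and 72 mm at the foot.

How it is judged:
At the end, for the whole second after the job is handed in: The lid with the 100 mm cover is home on the canister: centred within 10 mm, its cover within 3 mm of the rim, lid and canister upright within 10 degrees; the canister is within 50 mm of where it started; the other two lids are down on the table, more than 80 mm from the canister's centre (horizontal distance between lid_b_knob and canister_mouth below 0.01 m and z of lid_b_knob in the frame of canister_mouth between 0.025 and 0.031 m and angle between each of lid_b_knob, canister_mouth's own z axis and vertical below 0.17 rad and distance of canister_mouth from where it was at the start of the episode below 0.05 m and height (world z) of each of lid_a_knob, lid_c_knob below 0.08 m and horizontal distance between each of lid_a_knob, lid_c_knob and canister_mouth above 0.08 m); the robot touches nothing.
It also fails if it takes over 38 s, if anything falls off the work surface, if the arm or the gripper's body presses on something with over 40 N, if the wrist force passes 120 N, or if a joint passes its speed limit or range.

### The arm

A 7-joint arm with a two-finger parallel gripper is mounted at the origin on the work surface. World frame = base frame: x ahead of the robot, y to its left, z up, the work surface at z = 0. Lengths are in m, angles in rad, forces in N, time in s.
With the tool pointing down it reaches from about 0.425 to 0.95 m from the base axis. Payload 4.7 kg.
Tool frame: the origin (TCP) lies at the very end of the fingers, on their centre line; the grasp point (between the pads) lies 19 mm behind it (r.hold_point_z is the distance from the TCP to the grasp point, in m); y points along the fingers, z is the direction in which the jaws open and shut, and the axes are right-handed (so a half turn about y gives the same grasp; the last joint's range is limited). The gripper opens to 87 mm and grips with 3 to 60 N. Pads are 19 mm wide; open, the fingers measure 117 mm over their backs; the gripper's body (75 mm by 190 mm) begins 51 mm behind the grasp point.
Start: joints at [1.233, 0.469, -0.049, 1.532, 0.024, 1.141, -0.082], TCP at [0.205, -0.643, 0.223] pointing down, gripper open.
Joint ranges: [-2.59, 2.59], [-0.33, 1.99], [-1.39, 1.29], [0.1, 2.45], [-1.04, 4.18], [0.21, 1.99], [-2.66, 2.66]. Speed limits (rad/s): [2.57, 2.57, 3.14, 3.14, 3.14, 3.14, 3.14].

### API

Orientations are given as a rotation vector (axis times angle).
In Python, from station import r gives the robot as it stands.
- The arm moves only by the tool send_rows, never from a script. Its argument "commands" is one flat list of numbers, 4 for each row, row after row: the shift along the tool's x, y, z in mm, then the turn about the tool's y in degrees. A call has 1 to 8 rows; each row shifts and turns the pose as measured when the row begins, along the tool's axes as they then stand; what a row does not reach is not made up. A row lasts 1/8 s, in which the tool goes at most 62.5 mm and 10.7 degrees, less where a joint would pass 70% of its speed; a pose out of reach is approached as far as the arm can. A call with a gripper value outside its range is refused whole. "gripper" is the opening, from -1 (shut) to 1 (fully open), so that 0 is half open, set as the call begins (left out, the last holds). The fingers move at their own pace and stop on an object; "grip_force" is the grip in N (left out, the last holds). Time passes only in rows, so rows that do not move let the fingers close. It gives the time, the measured TCP pose, the force and the opening at its end, in the units of the state.
- r.state(): the state, without advancing time (a new reading comes with each control period).
- r.snapshot(name): name is "side" or "top"; returns a dict with "frame" (480x640x3 uint8, red, green, blue), "fx", "fy", "cx", "cy" (pixels), "world_to_cam" (4x4, takes a point from world to camera coordinates). Camera axes: x right, y up, looking along -z (the intrinsics and any distortion apply to the point x, -y, -z); pixel columns grow to the right and rows downward; lengths in m; the calibration is good to about 2 mm. A picture is of the moment at which its call begins. There is no depth.
- r.close_job(): hands the job in, once; it reports no verdict.
The state is a dict: "clock": time; "joint_positions": joint angles; "qvel": joint speeds; "joint_efforts": joint torques, N m; "position": TCP position; "eef_rot": TCP orientation; "contact_force": force on the tool from outside, world axes, zero at the start; "ft_torque": the same for the moment, N m; "opening": finger opening in m.
Only numpy, scipy, OpenCV 4.12 (cv2) and the standard library are available. Lean on these libraries where they do the work, as an engineer would, in place of code of your own. Each camera call takes 0.05 s, during which the arm holds its last target.

## Working session

There is one attempt and no reset: what is moved stays moved. The work goes in short steps, Python scripts to look and compute and a tool call to move; the robot and the scene stay as the last step left them, time stands still between calls to the robot, and variables do not carry over. Pictures are saved under pics/ and viewed, and the job is handed in when it is done.

Besides the shell and the picture viewer there is one more tool, called after ">>>" as name(argument=value, ...) on one line, values as JSON. send_rows: Moves the arm, as the interface text tells. Its arguments: {"type":"object","properties":{"commands":{"type":"array","items":{"type":"number"}},"gripper":{"type":"number"},"grip_force":{"type":"number"}},"required":["commands"]}

```bash
mkdir -p pics; ls; python3 - <<'E'
from station import r
import cv2,numpy as np,pickle
s=r.state();print(s)
d={}
for n in("side","top"):
    p=r.snapshot(n);d[n]=p;cv2.imwrite(f"pics/{n}0.png",p["frame"][:,:,::-1]);print(n,{k:v for k,v in p.items() if k!="frame"})
pickle.dump(d,open("s0.pkl","wb"))
E
```

```text
pics
{'clock': 0.0, 'joint_positions': array([ 1.23310002,  0.46950219, -0.04863237,  1.53367558,  0.02408214,
        1.14100714, -0.08228066]), 'qvel': array([ 6.80764696e-04,  8.07691627e-04,  4.14918310e-04, -1.08798149e-04,
        1.43306805e-03, -3.21214881e-05, -8.59295643e-04]), 'joint_efforts': array([-8.57127852e-04, -5.07975626e+01, -8.07254040e-02, -2.36152983e+01,
       -6.11737277e-02,  3.78677342e-02,  1.90736837e-04]), 'position': array([ 0.20499522, -0.64249134,  0.22146637]), 'eef_rot': array([-0.32028365,  2.05710191, -2.05299007]), 'contact_force': array([ 0.32197617, -0.34403082, -0.16849627]), 'ft_torque': array([0.00985021, 0.01744876, 0.00192018]), 'opening': 0.08696778098496295}
side {'fx': 461.19875588555186, 'fy': 461.19875588555186, 'cx': 321.8546843116275, 'cy': 227.4692481089315, 'world_to_cam': array([[-0.83795139, -0.54556244, -0.01410979,  0.48236055],
       [ 0.37028115, -0.58734241,  0.71966712, -0.29401351],
       [-0.40091063,  0.59782147,  0.69417588, -0.68109365],
       [ 0.        ,  0.        ,  0.        ,  1.        ]])}
top {'fx': 575.862813590951, 'fy': 575.862813590951, 'cx': 324.7201578074857, 'cy': 242.93468176993883, 'world_to_cam': array([[-0.00818133, -0.99995716,  0.004329  , -0.00597546],
       [ 0.97643468, -0.00705509,  0.2156978 , -0.57972283],
       [-0.21565802,  0.00599168,  0.97645057, -0.82151432],
       [ 0.        ,  0.        ,  0.        ,  1.        ]])}
```

View pics/side0.png

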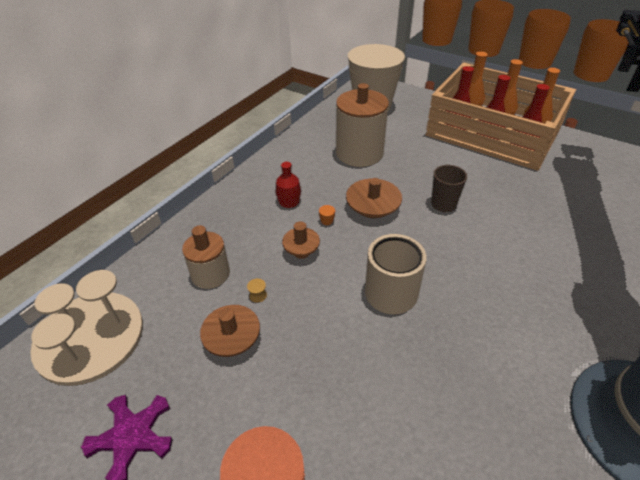

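View pics/top0.png

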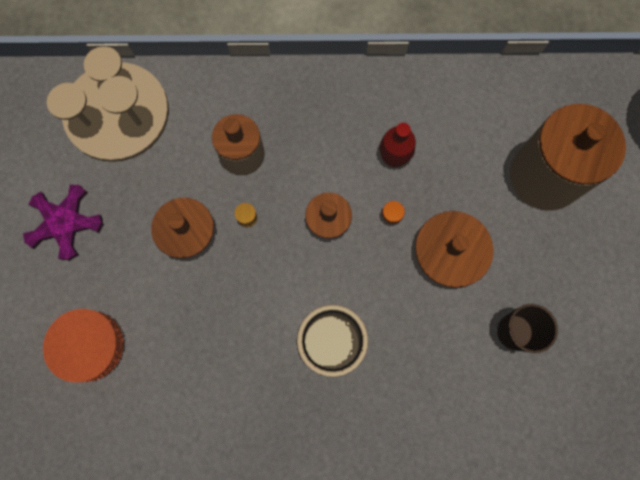

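The top view shows three loose lids: left (182,227), middle (328,215) and right (455,249), with covers about 61, 45 and 76 px wide. Left is therefore the 100 mm lid. The canister rim is at about (332,341). Next I'll fit the outlines.

```bash
cat > h.py <<'E'
import numpy as np,cv2
from scipy.optimize import least_squares
def proj(p,X):
    X=np.atleast_2d(X);W=p["world_to_cam"];c=X@W[:3,:3].T+W[:3,3]
    return np.c_[p["fx"]*c[:,0]/-c[:,2]+p["cx"],p["fy"]*-c[:,1]/-c[:,2]+p["cy"]]
def back(p,uv,z):
    W=p["world_to_cam"];R=W[:3,:3];o=-R.T@W[:3,3]
    d=R.T@np.array([(uv[0]-p["cx"])/p["fx"],-(uv[1]-p["cy"])/p["fy"],-1.])
    return o+d*(z-o[2])/d[2]
def circ(x,y,z,rad,n=60):
    t=np.linspace(0,2*np.pi,n,endpoint=False);return np.c_[x+rad*np.cos(t),y+rad*np.sin(t),np.full(n,z)]
E
python3 - <<'E'
from h import *;import pickle
d=pickle.load(open("s0.pkl","rb"))
t=d["top"]
for n,c in dict(L=(182,227),M=(328,215),R=(455,249)).items(): print(n,back(t,c,.032))
print("can",back(t,(332.5,341),.11))
# overlay estimates
B=back(t,(182.5,227.5),.032);C=back(t,(332.5,341),.11)
for n,p in d.items():
    im=cv2.resize(p["frame"][:,:,::-1],None,fx=4,fy=4,interpolation=cv2.INTER_CUBIC)
    def dr(X,col):
        q=proj(p,X)*4+1.5
        cv2.polylines(im,[np.round(q).astype(int)],True,col,1)
    dr(circ(B[0],B[1],.036,.05),(0,255,0));dr(circ(B[0],B[1],.028,.05),(255,255,0));dr(circ(B[0],B[1],.076,.013),(0,255,255))
    dr(circ(C[0],C[1],.11,.05),(0,255,0));dr(circ(C[0],C[1],.11,.043),(255,0,0));dr(circ(C[0],C[1],0,.05),(0,0,255))
    a=proj(p,[[B[0],B[1],.04]])[0]*4;b=proj(p,[[C[0],C[1],.08]])[0]*4
    f=lambda c:im[int(c[1])-200:int(c[1])+200,int(c[0])-200:int(c[0])+200]
    cv2.imwrite(f"pics/ov_{n}.png",np.hstack([f(a),f(b)]))
E
```

```text
L [0.61432937 0.21751574 0.032     ]
M [ 0.6325699  -0.01629142  0.032     ]
R [ 0.57519549 -0.21769615  0.032     ]
can [ 0.42858831 -0.01990434  0.11      ]
```

```bash
python3 -c "
import cv2,numpy as np
" ; ls pics
```

```text
ov_side.png
ov_top.png
side0.png
top0.png
```

View pics/ov_top.png

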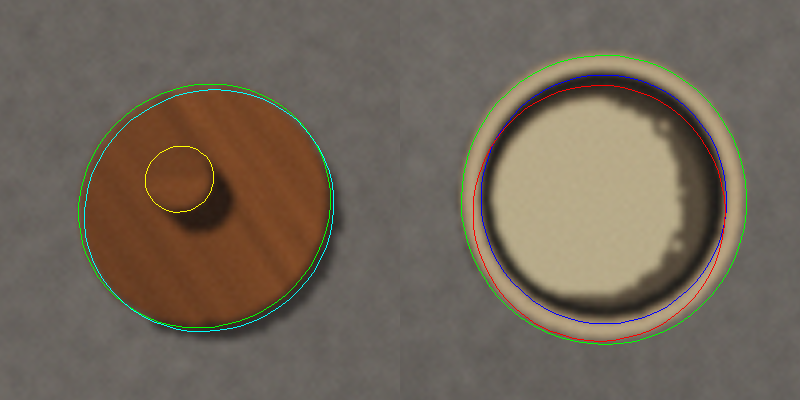

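View pics/ov_side.png

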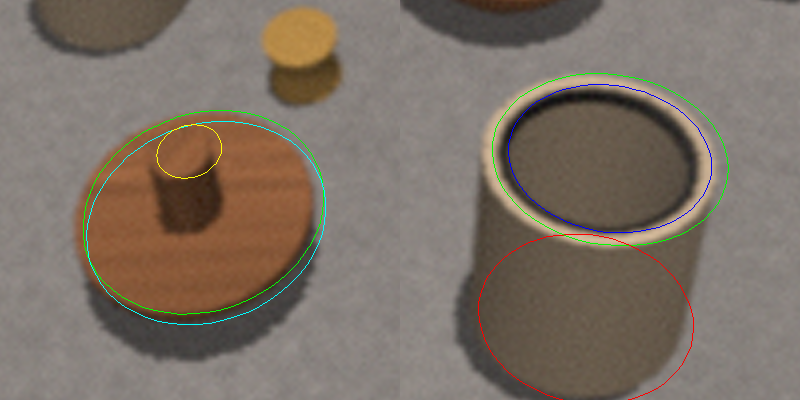

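```bash
cat >> h.py <<'E'
from scipy.spatial.transform import Rotation as Ro
def rel(r,target):
    s=r.state();R=Ro.from_rotvec(s["eef_rot"]).as_matrix()
    print("t",round(s["clock"],2),"pos",s["position"].round(4),"F",s["contact_force"].round(1),"open",round(s["opening"],4))
    print("axes x,y,z:",R[:,0].round(3),R[:,1].round(3),R[:,2].round(3))
    print("tool shift mm",(R.T@(np.array(target)-s["position"])*1000).round(1))
E
python3 -c "
from h import *;from station import r
rel(r,[.616,.2185,.2])"
```

```text
t 0.1 pos [ 0.205  -0.6426  0.2216] F [-0.3 -0.6 -0. ] open 0.0871
axes x,y,z: [-0.953 -0.304  0.   ] [-0.001  0.002 -1.   ] [ 0.304 -0.953 -0.002]
tool shift mm [-653.3   22.8 -695.4]
```

>>> send_rows(commands=[-40, 0, -43, 0, -40, 0, -43, 0, -40, 0, -43, 0, -40, 0, -43, 0, -40, 0, -43, 0, -40, 0, -43, 0, -40, 0, -43, 0, -40, 0, -43, 0], gripper=0.2)

```text
clock: 1.1
position: [0.4082, -0.2085, 0.2185]
eef_rot: [-0.313, 2.066, -2.059]
contact_force: [1.2, -0.7, 0.2]
opening: 0.0523
```

```bash
python3 -c "
from h import *;from station import r
rel(r,[.616,.2185,.14])"
```

```text
t 1.1 pos [ 0.4082 -0.2085  0.2185] F [ 1.2 -0.7  0.2] open 0.0523
axes x,y,z: [-0.956 -0.294  0.003] [-0.004  0.003 -1.   ] [ 0.294 -0.956 -0.004]
tool shift mm [-324.4   79.  -346.7]
```

>>> send_rows(commands=[-40, 5, -43, 0, -40, 5, -43, 0, -40, 5, -43, 0, -40, 10, -43, 0, -40, 10, -43, 0, -40, 10, -43, 0, -40, 15, -43, 0, -40, 15, -43, 0])

```text
clock: 2.1
position: [0.6181, 0.2264, 0.141]
eef_rot: [-0.308, 2.063, -2.064]
contact_force: [0.5, 0.1, 0.9]
opening: 0.0523
```

```bash
python3 - <<'E'
from h import *;from station import r;import pickle
rel(r,[.616,.2185,.09])
d={}
for n in("side","top"):
    p=r.snapshot(n);d[n]=p;cv2.imwrite(f"pics/{n}1.png",p["frame"][:,:,::-1])
pickle.dump(d,open("s1.pkl","wb"))
E
```

```text
t 2.1 pos [0.6181 0.2264 0.141 ] F [0.5 0.1 0.9] open 0.0523
axes x,y,z: [-0.957 -0.291  0.002] [-0.002 -0.001 -1.   ] [ 0.291 -0.957  0.   ]
tool shift mm [ 4.2 51.   7. ]
```

View pics/side1.png

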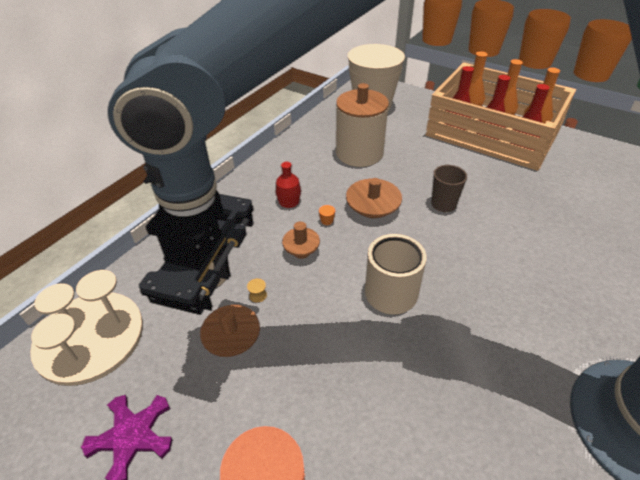

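```bash
python3 - <<'E'
from h import *;import pickle
d=pickle.load(open("s1.pkl","rb"))
P=np.array([.6181,.2264,.141])
z=np.array([.291,-.957,0])
for n,p in d.items():
    print(n,proj(p,[P,P+[0,0,.07],P+.03*z,P-.03*z]).round(0))
im=cv2.resize(d["side"]["frame"][180:380,100:300,::-1],None,fx=3,fy=3)
q=(proj(d["side"],[P,P+[0,0,.07],P+.03*z,P-.03*z])-[100,180])*3
for a in q: cv2.circle(im,tuple(int(v) for v in a),3,(0,255,0),1)
cv2.imwrite("pics/c1.png",im)
E
```

```text
side [[215. 292.]
 [206. 260.]
 [224. 277.]
 [206. 307.]]
top [[158. 206.]
 [142. 191.]
 [178. 200.]
 [137. 212.]]
```

View pics/c1.png

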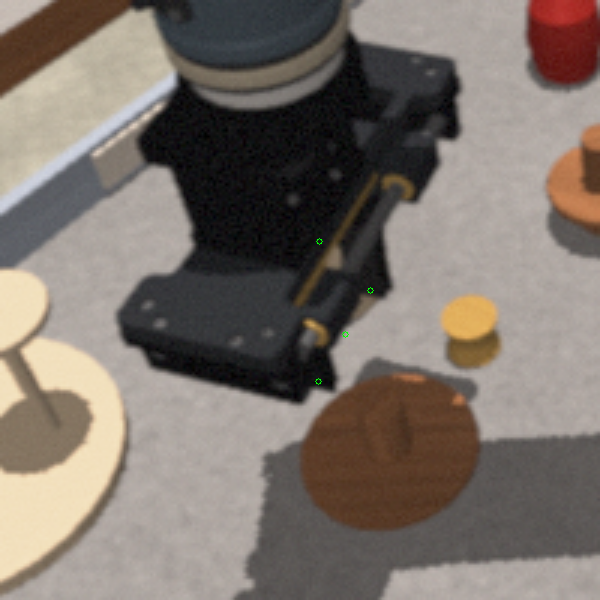

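The TCP projects between the fingertips at (215,292), as expected. Descending.

>>> send_rows(commands=[4, 25, 7, 0, 0, 25, 0, 0, 0, 0, 0, 0])

```text
clock: 2.58
position: [0.6132, 0.2251, 0.0866]
eef_rot: [-0.325, 2.064, -2.055]
contact_force: [-0.8, -0.6, 0.3]
opening: 0.0523
```

```bash
python3 - <<'E'
from h import *;from station import r;import pickle
rel(r,[.616,.2185,.043])
p=r.snapshot("side")
im=cv2.resize(p["frame"][230:380,130:330,::-1],None,fx=4,fy=4,interpolation=cv2.INTER_CUBIC)
im2=cv2.resize(r.snapshot("top")["frame"][130:280,80:280,::-1],None,fx=4,fy=4)
cv2.imwrite("pics/c2.png",cv2.resize(im,(800,600)));
E
```

```text
t 2.58 pos [0.6132 0.2251 0.0866] F [-0.8 -0.6  0.3] open 0.0523
axes x,y,z: [-0.954 -0.301  0.006] [-0.008  0.003 -1.   ] [ 0.301 -0.954 -0.005]
tool shift mm [-1.  43.5  7.4]
```

View pics/c2.png

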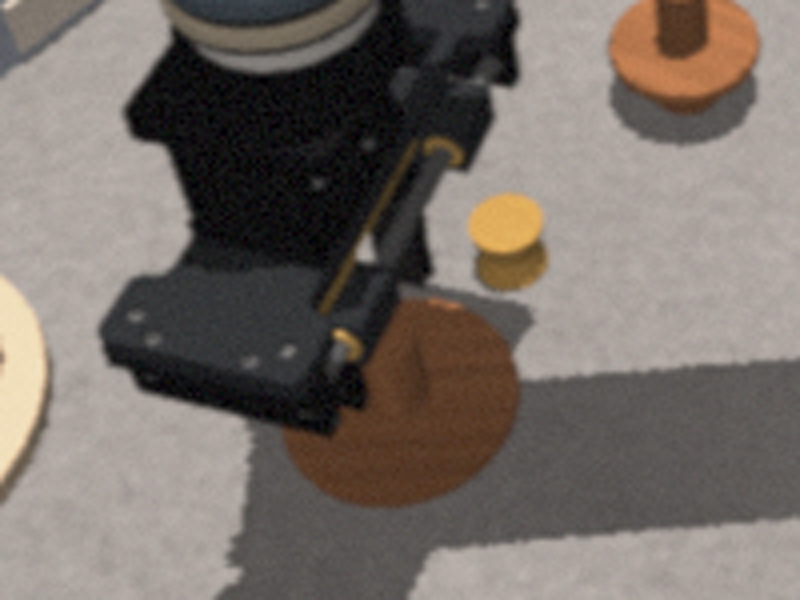

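>>> send_rows(commands=[-1, 3, 7, 0, 0, 0, 0, 0])

```text
clock: 2.92
position: [0.6196, 0.2189, 0.0882]
eef_rot: [-0.314, 2.063, -2.051]
contact_force: [0.5, -0.1, -1.2]
opening: 0.0521
```

```bash
python3 - <<'E'
from h import *;from station import r;import pickle
rel(r,[.616,.2185,.043])
E
```

```text
t 2.92 pos [0.6196 0.2189 0.0882] F [ 0.5 -0.1 -1.2] open 0.0521
axes x,y,z: [-0.954 -0.3   -0.002] [ 0.001  0.006 -1.   ] [ 0.3   -0.954 -0.006]
tool shift mm [ 3.7 45.2 -0.5]
```

>>> send_rows(commands=[3, 15, 0, 0, 0, 15, 0, 0, 0, 11, 0, 0, 0, 0, 0, 0])

```text
clock: 3.42
position: [0.6162, 0.218, 0.0443]
eef_rot: [-0.315, 2.063, -2.051]
contact_force: [0.3, -0.0, -0.2]
opening: 0.0522
```

```bash
python3 - <<'E'
from h import *;from station import r;import pickle
rel(r,[.616,.2185,.043])
p=r.snapshot("side")
rel(r,[.616,.2185,.043])
im=cv2.resize(p["frame"][230:380,130:330,::-1],(800,600),interpolation=cv2.INTER_CUBIC)
cv2.imwrite("pics/c3.png",im)
E
```

```text
t 3.42 pos [0.6162 0.218  0.0443] F [ 0.3 -0.  -0.2] open 0.0522
axes x,y,z: [-0.954 -0.3   -0.002] [-0.     0.006 -1.   ] [ 0.3   -0.954 -0.006]
tool shift mm [ 0.   1.3 -0.5]
t 3.48 pos [0.6166 0.2183 0.0449] F [-0.6  0.1  0.6] open 0.0522
axes x,y,z: [-0.954 -0.3   -0.003] [ 0.001  0.006 -1.   ] [ 0.3   -0.954 -0.006]
tool shift mm [ 0.5  1.9 -0.4]
```

View pics/c3.png

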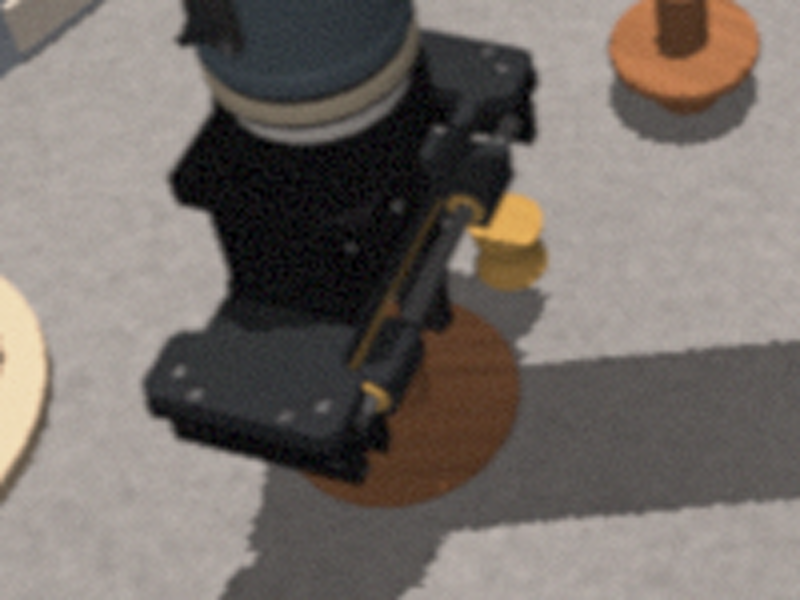

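The fingertips sit at (445,325) and (385,440) with the knob between them, so I'm closing the gripper.

>>> send_rows(commands=[0, 0, 0, 0, 0, 0, 0, 0, 0, 0, 0, 0, 0, 0, 0, 0, 0, 0, 0, 0], gripper=-1, grip_force=45)

```text
clock: 4.1
position: [0.6173, 0.2189, 0.046]
eef_rot: [-0.311, 2.063, -2.049]
contact_force: [-0.2, -0.5, -0.6]
opening: 0.0246
```

```bash
python3 - <<'E'
from h import *;from station import r;import pickle
rel(r,[.43,-.019,.19])
E
```

```text
t 4.1 pos [0.6173 0.2189 0.046 ] F [-0.2 -0.5 -0.6] open 0.0246
axes x,y,z: [-0.954 -0.3   -0.005] [ 0.003  0.007 -1.   ] [ 0.3   -0.954 -0.006]
tool shift mm [ 249.3 -146.3  169.9]
```

Gripped: the opening is 24.6 mm against a 26 mm knob. Lifting straight up.

>>> send_rows(commands=[0, -30, 0, 0, 0, -50, 0, 0, 0, -50, 0, 0, 0, -30, 0, 0, 0, 0, 0, 0])

```text
clock: 4.72
position: [0.6159, 0.2169, 0.2087]
eef_rot: [-0.316, 2.063, -2.051]
contact_force: [-0.5, 0.2, -1.3]
opening: 0.0249
```

```bash
python3 - <<'E'
from h import *;from station import r;import pickle
rel(r,[.43,-.019,.2])
p=r.snapshot("side");cv2.imwrite("pics/s4.png",p["frame"][:,:,::-1])
E
```

```text
t 4.72 pos [0.6159 0.2169 0.2087] F [-0.5  0.2 -1.3] open 0.0249
axes x,y,z: [-0.954 -0.3   -0.001] [-0.001  0.006 -1.   ] [ 0.3   -0.954 -0.006]
tool shift mm [248.1   7.6 169.3]
```

View pics/s4.png

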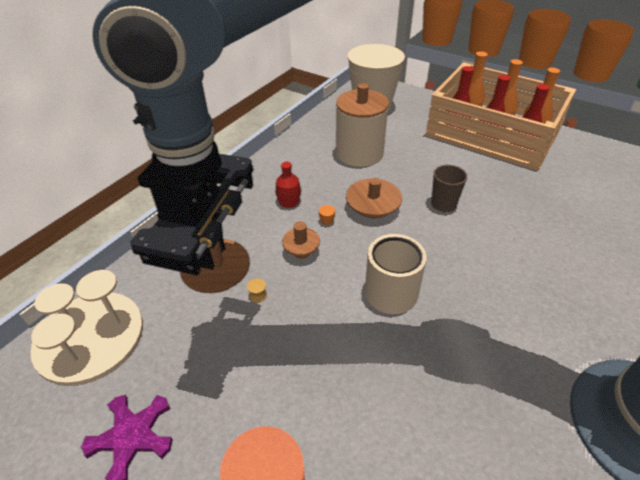

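The lid is up and level at (215,265). Moving over to the canister.

>>> send_rows(commands=[41, 0, 28, 0, 41, 0, 28, 0, 41, 0, 28, 0, 41, 0, 28, 0, 41, 0, 28, 0, 28, 0, 19, 0, 0, 0, 0, 0])

```text
clock: 5.65
position: [0.4253, -0.0147, 0.1925]
eef_rot: [-0.348, 2.078, -2.063]
contact_force: [1.4, 0.3, -1.1]
opening: 0.0248
```

```bash
python3 - <<'E'
from h import *;from station import r;import pickle
rel(r,[.43,-.019,.18])
E
```

```text
t 5.65 pos [ 0.4253 -0.0147  0.1925] F [ 1.4  0.3 -1.1] open 0.0248
axes x,y,z: [-0.954 -0.299  0.029] [-0.031  0.003 -1.   ] [ 0.298 -0.954 -0.012]
tool shift mm [-3.5 12.3  5.7]
```

>>> send_rows(commands=[-4, 6, 6, 0, 0, 0, 0, 0])

```text
clock: 5.9
position: [0.4308, -0.0186, 0.1843]
eef_rot: [-0.352, 2.08, -2.062]
contact_force: [0.3, 0.9, -0.8]
opening: 0.0251
```

```bash
python3 - <<'E'
from h import *;from station import r;import pickle
rel(r,[.43,-.019,.18])
print(r.state()["joint_positions"].round(3))
d={}
for n in("side","top"):
    p=r.snapshot(n);d[n]=p;cv2.imwrite(f"pics/{n}5.png",p["frame"][:,:,::-1])
s=r.state();B=s["position"];z=B[2]-.0445;R=Ro.from_rotvec(s["eef_rot"]).as_matrix()
print(z)
ims=[]
for n,p in d.items():
    im=cv2.resize(p["frame"][:,:,::-1],None,fx=3,fy=3,interpolation=cv2.INTER_CUBIC)
    def dr(X,col): cv2.polylines(im,[np.round(proj(p,X)*3+1).astype(int)],True,col,1)
    dr(circ(B[0],B[1],z+.036,.05),(0,255,0));dr(circ(B[0],B[1],z+.028,.05),(255,255,0))
    dr(circ(.43,-.019,.11,.05),(0,0,255));dr(circ(.43,-.019,0,.05),(255,0,255))
    c=proj(p,[[.43,-.019,.12]])[0]*3
    ims.append(im[int(c[1])-250:int(c[1])+250,int(c[0])-200:int(c[0])+200])
cv2.imwrite("pics/ov5.png",np.hstack(ims))
E
```

```text
t 5.9 pos [ 0.4308 -0.0186  0.1843] F [ 0.3  0.9 -0.8] open 0.0251
axes x,y,z: [-0.953 -0.3    0.031] [-0.034  0.004 -0.999] [ 0.3   -0.954 -0.014]
tool shift mm [0.8 4.3 0.2]
[ 0.386  0.164 -0.48   2.083  0.085  0.948 -1.407]
0.14037776239161792
```

View pics/ov5.png

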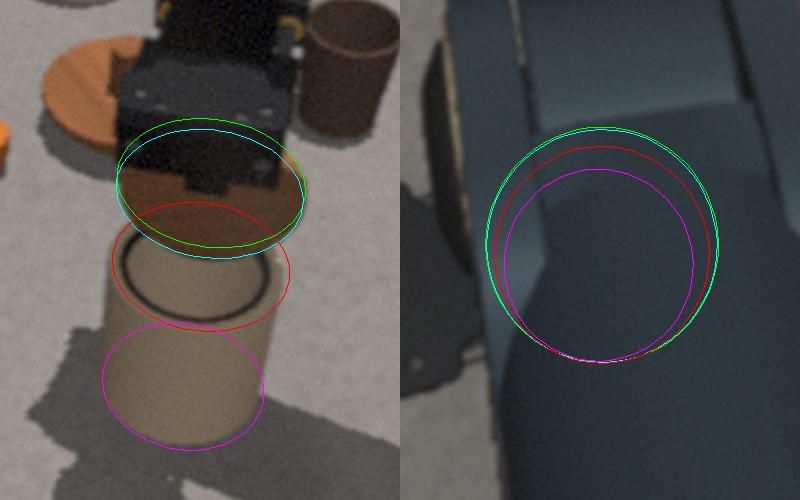

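```bash
cat >> h.py <<'E'
def ov(p,B,C,tilt,name,s=6,w=(800,600),lidz=None):
    # B: lid foot position ; tilt: axis
    im=cv2.resize(p["frame"][:,:,::-1],None,fx=s,fy=s,interpolation=cv2.INTER_CUBIC)
    a=-np.array(tilt);e1=np.cross(a,[0,1,0]);e1/=np.linalg.norm(e1);e2=np.cross(a,e1)
    t=np.linspace(0,2*np.pi,90)
    def dr(X,col): cv2.polylines(im,[np.round(proj(p,X)*s+s/2-.5).astype(int)],True,col,1)
    for h,c in((.036,(0,255,0)),(.028,(255,255,0))):
        dr(np.array(B)+a*h+.05*(np.cos(t)[:,None]*e1+np.sin(t)[:,None]*e2),c)
    dr(circ(C[0],C[1],.11,.05),(0,0,255));dr(circ(C[0],C[1],0,.05),(255,0,255))
    c=proj(p,[[C[0],C[1],.1]])[0]*s
    x,y=int(c[0]-w[0]/2),int(c[1]-w[1]/2)
    cv2.imwrite(name,im[y:y+w[1],x:x+w[0]])
E
python3 - <<'E'
from h import *;from station import r
s=r.state();P=s["position"];R=Ro.from_rotvec(s["eef_rot"]).as_matrix();y=R[:,1]
p=r.snapshot("side")
print(P,P+.0445*y)
ov(p,P+.0445*y,(.4328,-.017),y,"pics/ov6.png")
E
```

```text
[ 0.43097707 -0.01802056  0.18487776] [ 0.42952298 -0.01785378  0.14040184]
```

View pics/ov6.png

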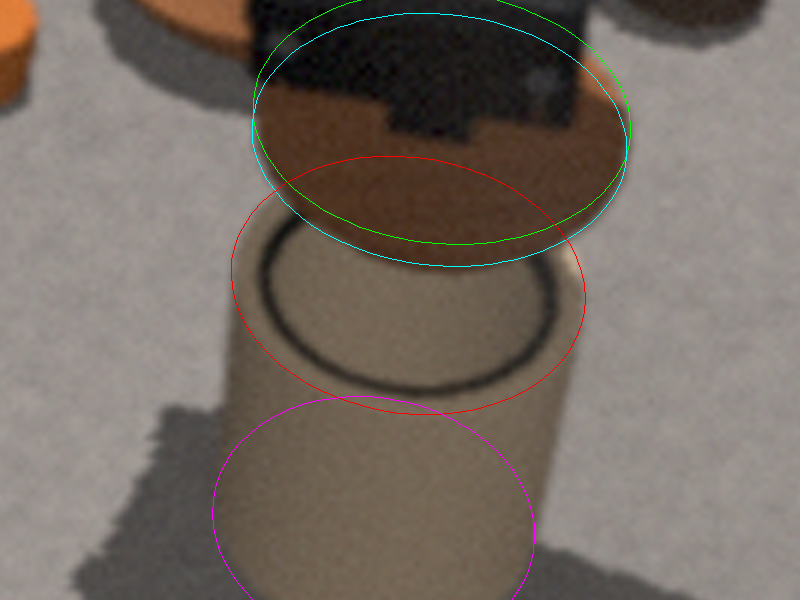

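The side view matches the robot's own pose for the lid, and it puts the canister at about (0.4325,-0.017). Lowering the foot into the mouth.

>>> send_rows(commands=[-2, 15, 0, 0, 0, 15, 0, 0, 0, 8, 0, 0, 0, 0, 0, 0])

```text
clock: 6.55
position: [0.4322, -0.0157, 0.1442]
eef_rot: [-0.354, 2.078, -2.059]
contact_force: [-0.3, -0.1, -0.8]
opening: 0.0252
```

```bash
python3 - <<'E'
from h import *;from station import r
rel(r,[.433,-.0175,.134])
s=r.state();P=s["position"];R=Ro.from_rotvec(s["eef_rot"]).as_matrix();y=R[:,1]
p=r.snapshot("side")
print(P+.0445*y)
ov(p,P+.0445*y,(.4328,-.017),y,"pics/ov7.png")
E
```

```text
t 6.55 pos [ 0.4322 -0.0157  0.1442] F [-0.3 -0.1 -0.8] open 0.0252
axes x,y,z: [-0.952 -0.303  0.03 ] [-0.032  0.004 -0.999] [ 0.303 -0.953 -0.014]
tool shift mm [-0.5 10.2  2.1]
[ 0.4307491  -0.01554326  0.09972472]
```

View pics/ov7.png

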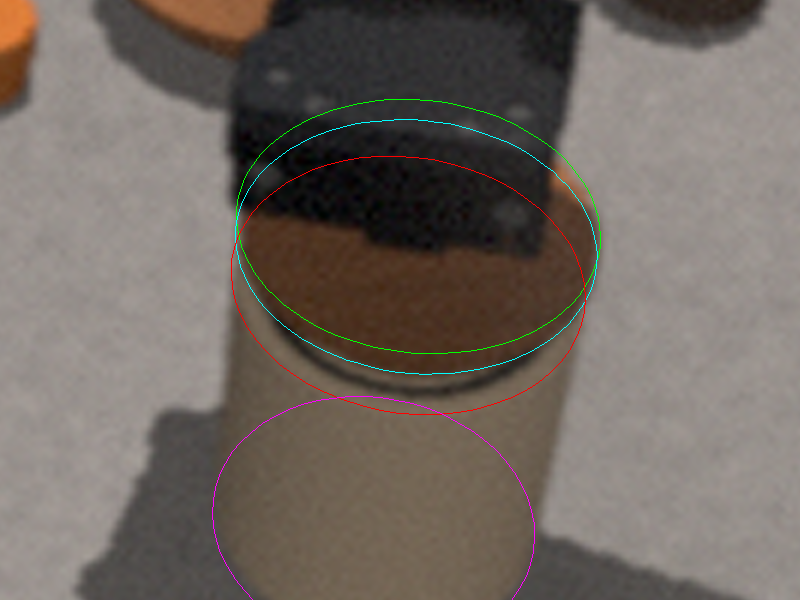

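>>> send_rows(commands=[-1, 4, 2, 0, 0, 4, 0, 0, 0, 0, 0, 0])

```text
clock: 6.98
position: [0.4343, -0.0175, 0.1368]
eef_rot: [-0.352, 2.077, -2.059]
contact_force: [-0.6, -0.4, -1.5]
opening: 0.0251
```

```bash
python3 - <<'E'
from h import *;from station import r
rel(r,[.433,-.0175,.127])
E
```

```text
t 6.97 pos [ 0.4343 -0.0175  0.1368] F [-0.6 -0.4 -1.5] open 0.0251
axes x,y,z: [-0.953 -0.303  0.028] [-0.031  0.004 -1.   ] [ 0.303 -0.953 -0.013]
tool shift mm [ 1.   9.8 -0.3]
```

>>> send_rows(commands=[0, 3, 0, 0, 0, 3, 0, 0])

```text
clock: 7.22
position: [0.4347, -0.0174, 0.1313]
eef_rot: [-0.35, 2.076, -2.059]
contact_force: [-0.3, -0.5, 0.4]
opening: 0.0251
```

>>> send_rows(commands=[0, 3, 0, 0, 0, 2, 0, 0])

```text
clock: 7.48
position: [0.4353, -0.0175, 0.1278]
eef_rot: [-0.349, 2.074, -2.06]
contact_force: [-8.5, 0.3, 28.7]
opening: 0.0249
```

```bash
python3 - <<'E'
from h import *;from station import r
rel(r,[.433,-.0175,.127])
p=r.snapshot("side")
rel(r,[.433,-.0175,.127])
s=r.state();P=s["position"];R=Ro.from_rotvec(s["eef_rot"]).as_matrix();y=R[:,1]
ov(p,P+.0445*y,(.4328,-.017),y,"pics/ov8.png")
E
```

```text
t 7.47 pos [ 0.4353 -0.0175  0.1278] F [-8.5  0.3 28.7] open 0.0249
axes x,y,z: [-0.953 -0.303  0.026] [-0.028  0.002 -1.   ] [ 0.303 -0.953 -0.011]
tool shift mm [ 2.2  0.9 -0.7]
t 7.53 pos [ 0.4355 -0.0175  0.128 ] F [-5.  -0.5 16.9] open 0.0248
axes x,y,z: [-0.953 -0.303  0.026] [-0.028  0.002 -1.   ] [ 0.303 -0.953 -0.01 ]
tool shift mm [ 2.3  1.  -0.8]
```

View pics/ov8.png

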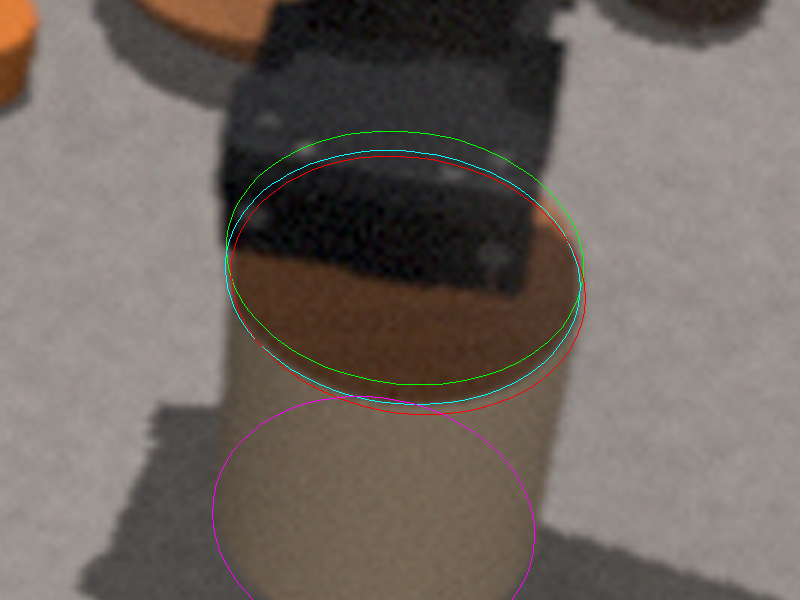

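The lid appears down on the rim. I'll release it, rise and inspect.

>>> send_rows(commands=[0, 0, 0, 0, 0, 0, 0, 0, 0, 0, 0, 0, 0, 0, 0, 0], gripper=0.2)

```text
clock: 8.02
position: [0.4359, -0.0175, 0.1277]
eef_rot: [-0.348, 2.073, -2.06]
contact_force: [0.1, 0.4, 0.2]
opening: 0.0506
```

>>> send_rows(commands=[0, -20, 0, 0, 0, -40, 0, 0, 0, -40, 0, 0, 0, -30, 0, 0, 0, 0, 0, 0])

```text
clock: 8.65
position: [0.4388, -0.0179, 0.26]
eef_rot: [-0.352, 2.075, -2.059]
contact_force: [-0.0, -0.3, -0.3]
opening: 0.0522
```

```bash
python3 - <<'E'
from h import *;from station import r
rel(r,[.433,-.0175,.2])
p=r.snapshot("side")
cv2.imwrite("pics/s9.png",p["frame"][:,:,::-1])
ov(p,(.434,-.017,.082),(.434,-.017),(0,0,-1),"pics/ov9.png")
E
```

```text
t 8.65 pos [ 0.4388 -0.0179  0.26  ] F [-0.  -0.3 -0.3] open 0.0522
axes x,y,z: [-0.952 -0.304  0.027] [-0.03   0.003 -1.   ] [ 0.303 -0.953 -0.012]
tool shift mm [ 3.8 60.2 -1.5]Traceback (most recent call last):
  File "<stdin>", line 5, in <module>
  File "h.py", line 21, in ov
    a=-np.array(tilt);e1=np.cross(a,[0,1,0]);e1/=np.linalg.norm(e1);e2=np.cross(a,e1)
                                             ^^^^^^^^^^^^^^^^^^^^^^
numpy._core._exceptions._UFuncOutputCastingError: Cannot cast ufunc 'divide' output from dtype('float64') to dtype('int64') with casting rule 'same_kind'
```

View pics/s9.png

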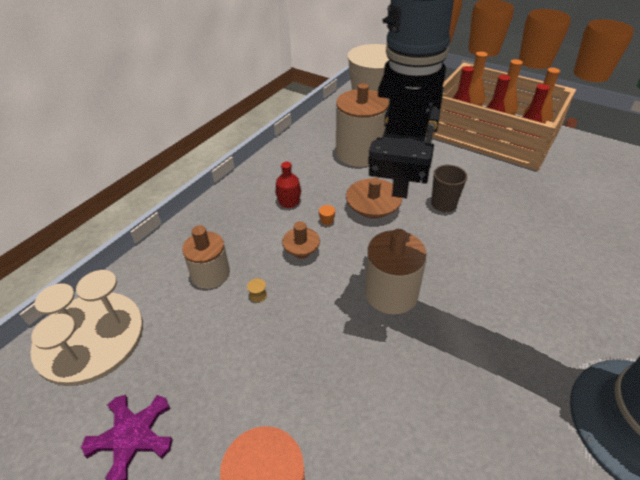

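```bash
python3 - <<'E'
from h import *;import pickle
p=pickle.load(open("s0.pkl","rb"))["side"]
old=p["frame"];p["frame"]=np.ascontiguousarray(cv2.imread("pics/s9.png")[:,:,::-1])
ov(p,(.4328,-.017,.082),(.4328,-.017),(0,0,-1.),"pics/ov9.png",w=(400,600))
ov(p,(.4328,-.017,.088),(.4328,-.017),(0,0,-1.),"pics/ov9b.png",w=(400,600))
a=cv2.imread("pics/ov9.png");b=cv2.imread("pics/ov9b.png")
cv2.imwrite("pics/ov9c.png",np.hstack([a,b]))
E
```

```text
(no output)
```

View pics/ov9c.png

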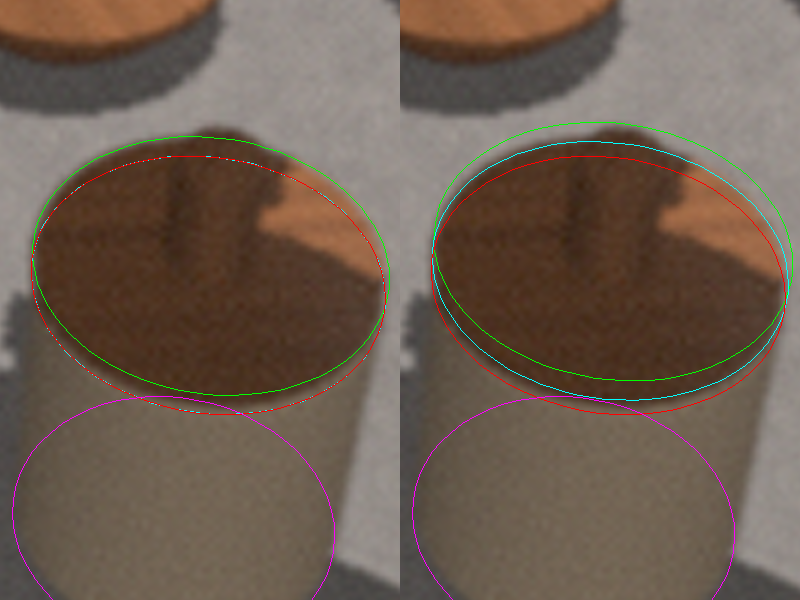

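The picture fits "home" better than "6 mm high", but it doesn't settle it. I'll press on the knob top with closed fingers, expecting contact at z≈0.158 if home and ≈0.164 if not.

>>> send_rows(commands=[3, 30, -1, 0, 0, 30, 0, 0, 0, 15, 0, 0, 0, 5, 0, 0, 0, 0, 0, 0], gripper=-1)

```text
clock: 9.32
position: [0.4275, -0.0179, 0.1713]
eef_rot: [-0.366, 2.083, -2.061]
contact_force: [-0.2, -0.8, 0.1]
opening: 0.0101
```

```bash
python3 - <<'E'
from h import *;from station import r
rel(r,[.434,-.0175,.165])
E
```

```text
t 9.32 pos [ 0.4275 -0.0179  0.1713] F [-0.2 -0.8  0.1] open 0.0101
axes x,y,z: [-0.952 -0.304  0.039] [-0.043  0.004 -0.999] [ 0.304 -0.953 -0.017]
tool shift mm [-6.5  6.   1.7]
```

>>> send_rows(commands=[-6, 3, 2, 0, 0, 0, 0, 0])

```text
clock: 9.57
position: [0.4349, -0.018, 0.1684]
eef_rot: [-0.364, 2.082, -2.061]
contact_force: [0.6, -0.5, -1.1]
opening: 0.0005
```

>>> send_rows(commands=[0, 2, 0, 0, 0, 2, 0, 0])

```text
clock: 9.82
position: [0.4354, -0.018, 0.1649]
eef_rot: [-0.362, 2.081, -2.06]
contact_force: [-0.0, -0.5, 0.2]
opening: 0.0004
```

>>> send_rows(commands=[0, 2, 0, 0, 0, 2, 0, 0])

```text
clock: 10.07
position: [0.4352, -0.018, 0.1608]
eef_rot: [-0.362, 2.081, -2.061]
contact_force: [0.0, -0.2, -1.2]
opening: 0.0003
```

No contact at 0.161, which is consistent with home. Continuing down.

>>> send_rows(commands=[0, 2, 0, 0])

```text
clock: 10.2
position: [0.435, -0.018, 0.1586]
eef_rot: [-0.362, 2.081, -2.061]
contact_force: [-0.2, -0.6, 2.1]
opening: 0.0003
```

>>> send_rows(commands=[0, 2, 0, 0])

```text
clock: 10.32
position: [0.4354, -0.0179, 0.1584]
eef_rot: [-0.362, 2.08, -2.062]
contact_force: [-7.2, -1.1, 27.5]
opening: 0.0004
```

Contact came at 0.1585, and 27 N did not move it further, so the lid is home. Retreating.

>>> send_rows(commands=[0, -30, 0, 0, -20, -50, 20, 0, -40, -30, 40, 0, -40, 0, 43, 0, -40, 0, 43, 0, 0, 0, 45, 0, 0, 0, 45, 0, 0, 0, 0, 0])

```text
clock: 11.32
position: [0.6512, -0.2056, 0.2612]
eef_rot: [-0.364, 2.077, -2.062]
contact_force: [-0.1, 1.3, 0.3]
opening: 0.0006
```

```bash
python3 - <<'E'
from h import *;from station import r;import pickle
rel(r,[.434,-.0175,.165])
d={}
for n in("side","top"):
    p=r.snapshot(n);d[n]=p;cv2.imwrite(f"pics/{n}10.png",p["frame"][:,:,::-1])
C=(.4328,-.017) 
ov(d["side"],(*C,.082),C,(0,0,-1.),"pics/a.png",w=(400,500))
C=(.4286,-.0199)
ov(d["top"],(*C,.082),C,(0,0,-1.),"pics/b.png",s=4,w=(400,500))
cv2.imwrite("pics/ov10.png",np.hstack([cv2.imread("pics/a.png"),cv2.imread("pics/b.png")]))
E
```

```text
t 11.32 pos [ 0.6512 -0.2056  0.2612] F [-0.1  1.3  0.3] open 0.0006
axes x,y,z: [-0.951 -0.306  0.037] [-0.039  0.001 -0.999] [ 0.306 -0.952 -0.013]
tool shift mm [ 145.6  104.8 -244.2]
```

View pics/ov10.png

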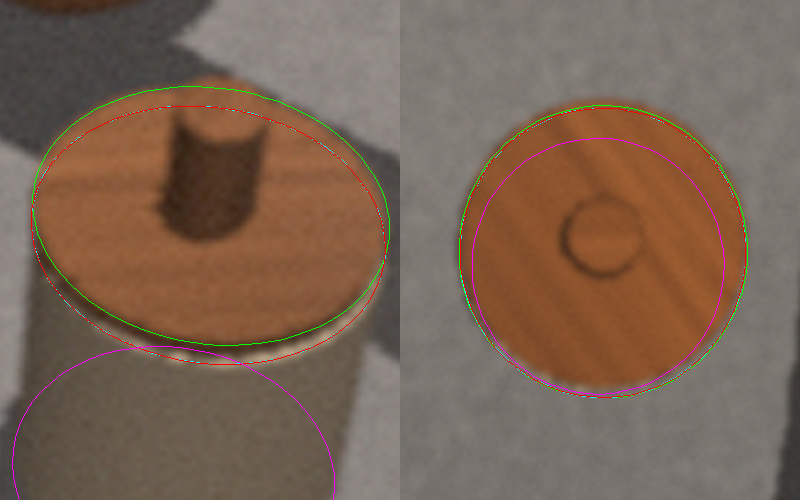

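View pics/side10.png

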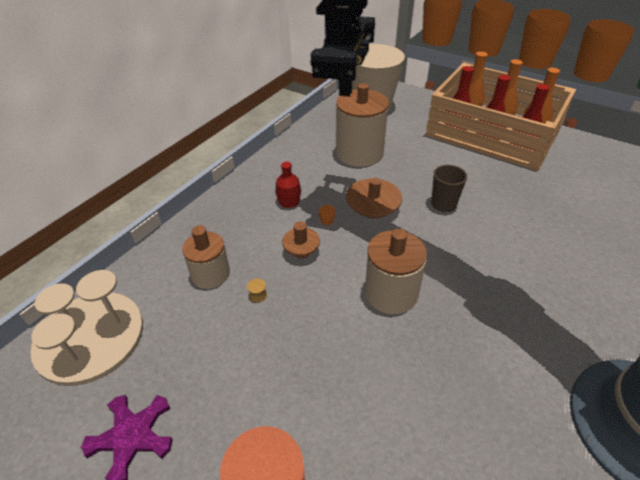

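```bash
python3 -c "
from station import r
print(r.close_job())"
```

```text
the job is handed in; nothing more can be done
None
```

I picked out the 100 mm lid (the left one, chosen by its cover width in the top view), set it on the canister and pressed it home. I handed the job in at about 11.4 s; it reported no verdict.

- **Seating:** closed fingers met the knob top at z ≈ 0.1585 m, against 0.158 m expected if home and 0.164 m if only laid on. Pressing with about 27 N moved it no further.
- **Position:** in the last pictures the cover lies level on the rim, about 2–4 mm off centre. The canister has not visibly moved, the other two lids were never touched, and the gripper is clear.
- **Disagreements:** the two cameras put the canister about 4–5 mm apart, so I trusted the side view, which matched the robot's own pose. The tool was tilted about 2° while placing. The pictures alone could not rule out a lid a few millimetres high, so the seating rests mainly on the knob check.

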